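# Rack foot ready for its upright

## Robot

A 6-joint arm with a two-finger parallel gripper is mounted at the origin on the work surface. World frame = base frame: x ahead of the robot, y to its left, z up, the work surface at z = 0. Lengths are in m, angles in rad, forces in N, time in s.
With the tool pointing down it reaches from about 0.425 to 0.95 m from the base axis. Payload 3.5 kg.
Tool frame: the origin (TCP) lies at the very end of the fingers, on their centre line; the grasp point (between the pads) lies 19 mm behind it; z points along the fingers, y is the direction in which the jaws open and shut (so a half turn about z gives the same grasp; the last joint's range is limited). The gripper opens to 85 mm and grips with 20 to 120 N. Pads are 22 mm wide; open, the fingers measure 114 mm over their backs; the gripper's body (76 mm by 85 mm) begins 54 mm behind the grasp point. The pads swing forward as they close: fully open they stand 13 mm farther back than shut.
Start: joints at [1.075, 0.286, 1.577, -0, 1.279, -0.15], TCP at [0.229, 0.635, 0.231] pointing down, gripper open.
Joint ranges: [-2.77, 2.77], [-0.9, 2.22], [0.21, 2.48], [-1.53, 4.67], [0.24, 2.81], [-2.84, 2.84]. Speed limits (rad/s): [2.79, 2.79, 3.14, 3.14, 3.14, 3.14].

## Interface

Orientations are given as a unit quaternion [x, y, z, w].
In Python, from plant import get_state, vision, ctrl, cut_out gives the robot as it stands.
- The arm moves only by the tool jog_arm, never from a script. Its argument "commands" is text: rows parted by semicolons, each of 6 numbers parted by spaces: the shift along the world's x, y, z in m, then the turn, a rotation vector about the world's x, y, z in rad. A call has 1 to 20 rows; each row is the pose to reach, as a shift and turn from the pose commanded when the call began; what a row does not reach only later rows make up. A row lasts 1/8 s, in which the tool goes at most 62.5 mm and 10.7 degrees, less where a joint would pass 70% of its speed; a pose out of reach is approached as far as the arm can. A call with a gripper value outside its range is refused whole. "gripper" is the opening in per cent of the stroke, from 0 (shut) to 100 (fully open), set as the call begins (left out, the last holds). The fingers move at their own pace and stop on an object; "grip_force" is the grip in N (left out, the last holds). Time passes only in rows, so rows that repeat a pose let the fingers close. It gives the time, the measured TCP pose, the force and the opening at its end, in the units of the state.
- get_state(): the state, without advancing time (a new reading comes with each control period).
- vision.read_camera(name): name is "side" or "top"; returns a dict with "frame" (400x640x3 uint8, red, green, blue), "z_map" (400x640 float32, m along the optical axis (not along the pixel's ray), 0 where there is no reading), "fx", "fy", "cx", "cy" (pixels), "D" ([k1, k2, p1, p2, k3] as OpenCV has them; the pictures are not rectified), "R" (3x3) and "t" (3): a world point X has camera coordinates R X + t. Camera axes: x right, y down, z forward; pixel columns grow to the right and rows downward; lengths in m; the calibration is good to about 2 mm. A picture is of the moment at which its call begins.
- ctrl.sign_off(): hands the job in, once; it reports no verdict.
Trained networks look in the newest picture that a camera, given by its name, has taken for a name from the list of things; names that differ only in an ending like _2 or _b are one class to them, and where a whole thing is asked for, a point or a joint stands for the part that bears it (a point fixed in the world has none). Each returns a list of dicts, best first, with "conf" (0 to 1); they miss things now and then, are a little off and sometimes report something else, mostly with a low value. They report only what shows in the picture. A call takes as long as a camera call. They do not tell look-alikes from the thing itself.
- cut_out(camera, query): "pixels" (400x640 bool, what is visible of it) and "box" ([centre column, centre row, width, height] in pixels, round what is visible of it).
The state is a dict: "time": time; "qpos": joint angles; "dq": joint speeds; "joint_efforts": joint torques, N m; "eef_pos": TCP position; "tcp_rot": TCP orientation; "contact_force": force on the tool from outside, world axes, zero at the start; "wrist_torque": the same for the moment, N m; "opening": opening from 0.0 (shut) to 1.0 (fully open).
Only numpy, scipy, OpenCV 4.12 (cv2) and the standard library are available. Lean on these libraries where they do the work, as an engineer would, in place of code of your own. Each camera call takes 0.05 s, during which the arm holds its last target.

## Task

Help me put up a storage rack: with the mallet held in the gripper, knock the sprung locking pin of the rack foot fully home, then stand the mallet back on its cork mat, on its face as it was. Then lift the rectangular upright (not the round tube), carry it over the top of the carton of tins without touching the carton, and finish while holding it hovering about 10 mm above the mouth of the foot's socket, upright, centred and squared up with it and not touching, ready for me to guide it in. Only the mallet may touch the foot, and leave everything else where it stands.

Things in the scene. Friction and masses are not known exactly. Their poses are not given: they have to be found in the camera images.
- rack_foot: Fixed dark steel foot on the right of the carton: a deck plate 170 (x) x 90 (y) x 8 mm, carrying a rectangular socket (centre at x +40 mm) and a round guide boss 30 mm across and 38 mm high with the locking pin in it (centre at x -50 mm). Origin: centre of the plate's underside, on the table. z up.
- socket_mouth (a point): Centre of the socket's open mouth, 45 mm above the table. The opening is 56 mm along this point's x and 38 mm along its y, walls 5 mm thick, 37 mm deep; axes as the foot's, z up.
- pin_top (a point): Centre of the flat top of the locking pin, a bright steel rod 18 mm across. Proud, it stands 65 mm above the table; fully home, 51 mm (6 mm above the socket's rim). It moves with the pin.
- pin (a joint): How far the pin has been driven down, m: 0 proud, 0.014 fully home against its stop; a light spring and stiff friction, about 5 N moves it, and it stays where it is driven. It may start up to 3 mm down.
- mat: Fixed cork mat 300 (x) x 130 (y) x 3 mm; origin at the centre of its underside, on the table.
- mallet: Loose mallet, about 0.3 kg, stood on its striking face on the mat: a black rubber head, an upright cylinder 50 mm across and 75 mm high, with a flat-sided wooden handle that runs level from it along the mallet's own -x, its end 190 mm from the head's axis. Origin: centre of the lower striking face. z up.
- mallet_grip (a point): Point on the handle's centreline where it can be gripped, 50 mm from the head's axis along the mallet's -x and 37.5 mm above the lower face; the handle is there 22 mm wide (y) and 26 mm high (z). Axes as the mallet's: the handle lies along x, the head towards +x.
- mallet_face (a point): Centre of the mallet's lower striking face (50 mm across), the mallet's origin; axes as the mallet's.
- upright: Loose upright: a closed rectangular steel post 44 (x) x 26 (y) x 130 mm tall with a black cap, 0.15 to 0.31 kg, standing on end on the left of the carton. Origin: centre of its underside, z up. Its place is one of two; the round tube has the other.
- upright_center (a point): The upright's centre, 65 mm above its underside; x along its 44 mm width, y along its 26 mm width.
- upright_foot (a point): Centre of the upright's underside; axes as the upright's.
- tin_carton: Fixed open carton 300 (x) x 78 (y) mm, wall 55 mm high, packed with four tins that reach 100 mm above the table; it lies between the foot and the upright. Origin: centre of its underside, on the table.
- tube: Bystander: loose round steel tube, 34 mm across, 110 mm tall with a black cap, standing on end. Origin: centre of its underside.
- tin: Bystander: food tin 74 mm across, 110 mm tall, far left. Origin: centre of its underside.
- jar: Bystander: jar 70 mm across, 100 mm tall, far right. Origin: centre of its underside.
- tape_roll: Bystander: roll of tape lying flat between carton and foot, 70 mm across, 25 mm high. Origin: centre of its underside.
- soup_box: Bystander: packet 75 (x) x 110 (y) x 35 mm. Origin: centre of its underside.
- spanner: Bystander: steel spanner lying flat, under 200 mm long, between the mat and the robot. Origin near its middle, on the table.
- tea_box: Bystander: packet 70 (x) x 120 (y) x 60 mm, left. Origin: centre of its underside.
There are look-alikes about, which are no part of the job. Leave any blue look-alike of the mallet alone. What is shaped like the upright but orange is not meant.

How it is judged:
By the outcome, as a careful person would: the job done as asked, in the order asked, and still so for the second after the job is handed in, while the arm keeps its last pose, push and grip.
It also fails if it takes over 64 s, if anything falls off the work surface, if the arm or the gripper's body presses on something with over 40 N, if the wrist force passes 120 N, or if a joint passes its speed limit or range.

## Working session

There is one attempt and no reset: what is moved stays moved. The work goes in short steps, Python scripts to look and compute and a tool call to move; the robot and the scene stay as the last step left them, time stands still between calls to the robot, and variables do not carry over. Pictures are saved under pics/ and viewed, and the job is handed in when it is done.

Besides the shell and the picture viewer there is one more tool, called after ">>>" in YAML: its name, and indented under it one key for each argument. jog_arm: Moves the arm, as the interface text tells. Its arguments: {"type":"object","properties":{"commands":{"type":"string"},"gripper":{"type":"number"},"grip_force":{"type":"number"}},"required":["commands"]}

```bash
ls; mkdir -p pics; python3 - <<'E'
from plant import get_state, vision, ctrl, cut_out
import cv2,numpy as np
s=get_state(); print(s)
for n in ("side","top"):
    d=vision.read_camera(n)
    cv2.imwrite(f"pics/{n}0.png",d["frame"][:,:,::-1])
    np.savez(f"{n}0.npz",**d)
    print(n,d["fx"],d["fy"],d["cx"],d["cy"],d["D"],d["R"],d["t"])
print(get_state()["time"])
E
```

```text
pics
{'time': 0.0, 'qpos': array([ 1.07500837e+00,  2.87199177e-01,  1.57818992e+00, -1.73303470e-05,
        1.27859640e+00, -1.50004748e-01]), 'dq': array([-4.28161351e-04, -1.10295094e-03, -1.14164970e-03,  2.76528426e-03,
       -5.41397787e-04,  6.95578784e-05]), 'joint_efforts': array([-1.19636838e-04, -4.05999005e+01, -2.92617774e+01, -1.48796667e-04,
        5.96650323e-03,  1.08391461e-06]), 'eef_pos': array([0.22844054, 0.63446507, 0.22991784]), 'tcp_rot': array([ 1.72028967e-01,  9.85091165e-01, -1.13722034e-03, -3.71774883e-04]), 'contact_force': array([-0.16329331, -0.23927409, -0.57734798]), 'wrist_torque': array([ 0.03243825, -0.01374532,  0.00381947]), 'opening': 1.001203225857901}
side 378.8257725576357 378.8257725576357 324.40466269222594 198.69737582364502 [-0.0640337  0.         0.         0.         0.       ] [[ 0.76067504 -0.64906984 -0.00904546]
 [-0.41579302 -0.47649168 -0.77464304]
 [ 0.49848735  0.59301267 -0.63233404]] [-0.50267204  0.2362214   0.95873121]
top 448.8243872835113 448.8243872835113 319.4719203030878 205.56815885846092 [-0.00254029  0.          0.          0.          0.        ] [[-0.01348646 -0.99982763  0.0127606 ]
 [-0.98395077  0.01099923 -0.17810081]
 [ 0.17792975 -0.01495775 -0.9839295 ]] [-0.11129745  0.5337663   1.36272125]
0.1
```

View pics/side0.png

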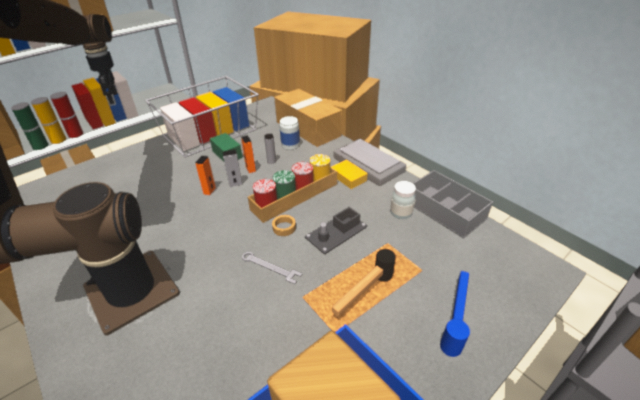

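View pics/top0.png

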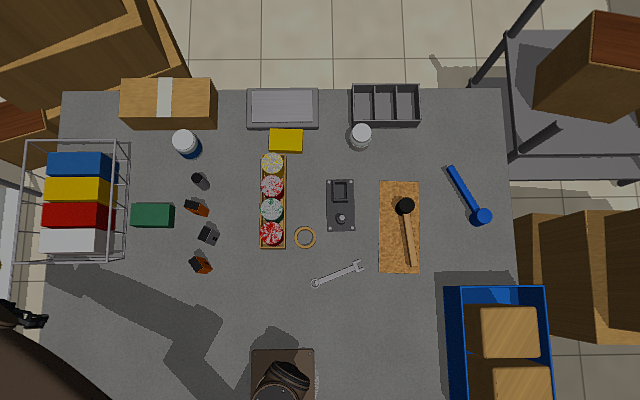

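```bash
cat > h.py <<'E'
import numpy as np,cv2
def load(n):
    return dict(np.load(n+".npz"))
def K(d): return np.array([[d["fx"],0,d["cx"]],[0,d["fy"],d["cy"]],[0,0,1]],float)
def cloud(d):
    h,w=d["z_map"].shape
    u,v=np.meshgrid(np.arange(w),np.arange(h))
    p=cv2.undistortPoints(np.stack([u,v],-1).reshape(-1,1,2).astype(np.float64),K(d),np.array(d["D"],float)).reshape(h,w,2)
    z=d["z_map"].astype(float)
    c=np.stack([p[...,0]*z,p[...,1]*z,z],-1)
    X=(c-d["t"])@d["R"]
    X[z<=0]=np.nan
    return X
def proj(d,X):
    rv=cv2.Rodrigues(np.array(d["R"],float))[0]
    return cv2.projectPoints(np.atleast_2d(X).astype(float),rv,np.array(d["t"],float),K(d),np.array(d["D"],float))[0].reshape(-1,2)
E
python3 - <<'E'
from h import *
from plant import cut_out
for n in ("top","side"):
    d=load(n+"0");X=cloud(d)
    for q in ("rack_foot","mat","mallet","upright","tin_carton","tube","tape_roll","jar","spanner"):
        for r in cut_out(n,q):
            m=r["pixels"];P=X[m];P=P[~np.isnan(P[:,0])]
            zt=np.percentile(P[:,2],97); T=P[P[:,2]>zt-0.012]
            print(n,q,round(r["conf"],2),np.round(r["box"]),"top z %.3f"%zt,"ctr",np.round(T.mean(0),3),"ext",np.round(np.ptp(T,0),3),np.round(P.min(0),3),np.round(P.max(0),3))
E
python3 - <<'E'
import cv2
a=cv2.imread('pics/top0.png')
cv2.imwrite('pics/top0a.png',cv2.resize(a[140:290,160:300],None,fx=4.2,fy=4,interpolation=2)) 
cv2.imwrite('pics/top0b.png',cv2.resize(a[150:290,290:430],None,fx=4.2,fy=4.2,interpolation=2))
b=cv2.imread('pics/side0.png')
cv2.imwrite('pics/side0a.png',cv2.resize(b[110:310,180:440],None,fx=3,fy=3,interpolation=2))
E
```

```text
top rack_foot 0.83 [342. 206.  28.  54.] top z 0.047 ctr [ 0.558 -0.184  0.045] ext [0.136 0.048 0.031] [ 0.458 -0.231 -0.003] [ 0.628 -0.14   0.067]
top mat 0.82 [400. 226.  42.  90.] top z 0.008 ctr [ 0.469 -0.366  0.002] ext [0.302 0.141 0.057] [ 0.32  -0.444 -0.01 ] [ 0.622 -0.303  0.053]
top mallet 0.77 [468. 196.  45.  64.] top z 0.076 ctr [ 0.49  -0.625  0.073] ext [0.048 0.05  0.016] [ 0.466 -0.676 -0.004] [ 0.657 -0.529  0.08 ]
top mallet 0.72 [406. 231.  24.  64.] top z 0.079 ctr [ 0.528 -0.386  0.076] ext [0.049 0.049 0.015] [ 0.34  -0.424 -0.006] [ 0.567 -0.362  0.084]
top mallet 0.65 [342. 206.  29.  52.] top z 0.047 ctr [ 0.558 -0.184  0.045] ext [0.136 0.048 0.032] [ 0.457 -0.233 -0.005] [ 0.629 -0.14   0.067]
top upright 0.87 [202. 263.  26.  15.] top z 0.132 ctr [0.351 0.244 0.128] ext [0.046 0.043 0.015] [ 0.327  0.222 -0.006] [0.383 0.302 0.135]
top upright 0.68 [198. 210.  29.  18.] top z 0.132 ctr [0.525 0.262 0.128] ext [0.032 0.044 0.013] [ 0.508  0.238 -0.008] [0.568 0.323 0.134]
top upright 0.57 [209. 236.  18.  20.] top z 0.133 ctr [0.439 0.222 0.128] ext [0
[... 3000 characters left out ...]
25.] top z 0.064 ctr [0.508 0.394 0.061] ext [0.127 0.269 0.082] [ 0.423  0.198 -0.003] [0.592 0.542 0.134]
side tape_roll 0.83 [281. 226.  22.  20.] top z 0.028 ctr [ 0.437 -0.076  0.023] ext [0.071 0.071 0.014] [ 0.403 -0.109 -0.002] [ 0.49  -0.011  0.03 ]
side jar 0.58 [404. 199.  24.  38.] top z 0.102 ctr [ 0.754 -0.259  0.1  ] ext [0.061 0.061 0.014] [ 0.722 -0.292 -0.   ] [ 0.81  -0.224  0.105]
side spanner 0.6 [363. 283.  65.  69.] top z 0.080 ctr [ 0.526 -0.393  0.078] ext [0.047 0.05  0.014] [ 0.339 -0.421  0.001] [ 0.58  -0.366  0.082]
side spanner 0.57 [273. 268.  62.  31.] top z 0.010 ctr [ 0.322 -0.176  0.007] ext [0.09  0.166 0.014] [ 0.281 -0.256 -0.002] [ 0.37  -0.09   0.012]
```

View pics/top0a.png

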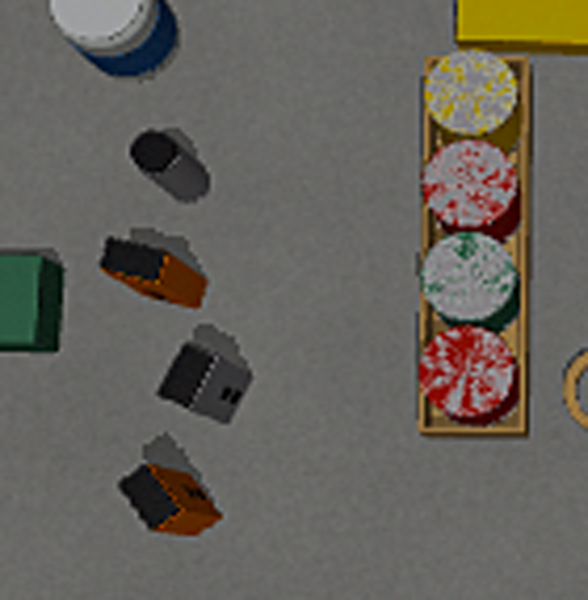

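View pics/top0b.png

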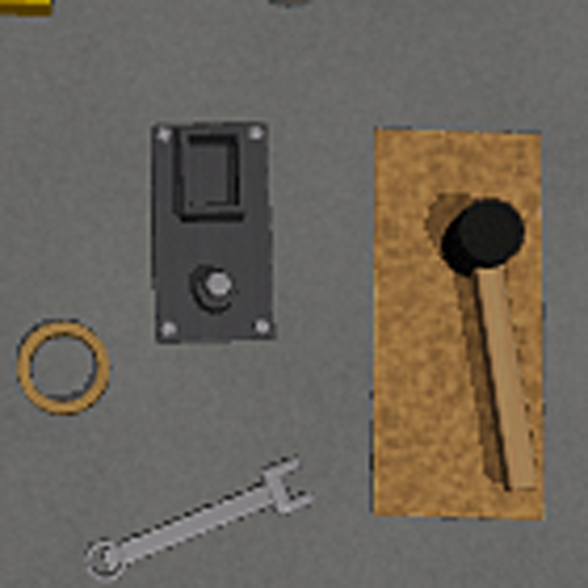

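View pics/side0a.png

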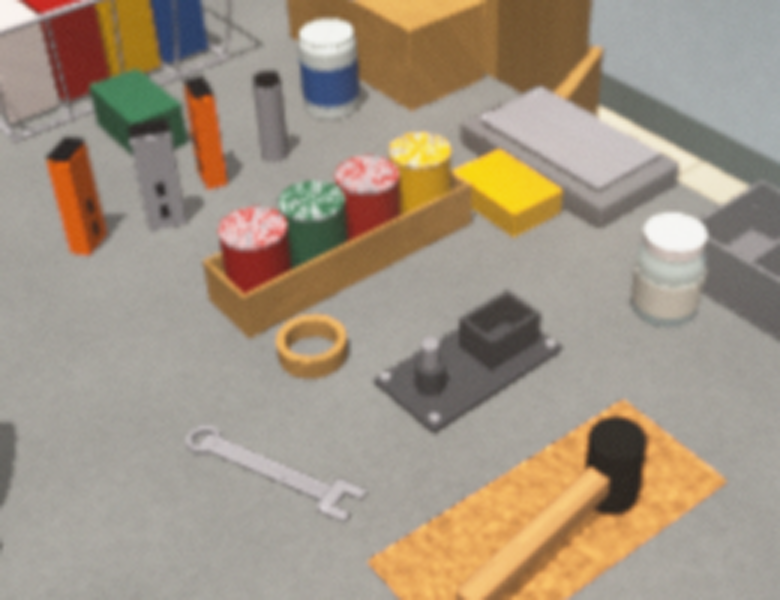

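```bash
cat >> h.py <<'E'
def onplane(d,uv,h):
    p=cv2.undistortPoints(np.array(uv,float).reshape(-1,1,2),K(d),np.array(d["D"],float)).reshape(-1,2)
    r=np.c_[p,np.ones(len(p))]@d["R"]; c=-d["R"].T@d["t"]
    s=(h-c[2])/r[:,2]
    return c+r*s[:,None]
def topface(d,X,cx,cy,rad,h,tol=.008):
    m=(np.hypot(X[...,0]-cx,X[...,1]-cy)<rad)&(abs(X[...,2]-h)<tol)
    v,u=np.nonzero(m)
    P=onplane(d,np.c_[u,v],h)
    r=cv2.minAreaRect(P[:,:2].astype(np.float32)*1000)
    return P.mean(0),r,len(u),m
E
python3 - <<'E'
from h import *
for n in ("top","side"):
    d=load(n+"0");X=cloud(d)
    tz=X[(abs(X[...,0]-.45)<.05)&(abs(X[...,1]+.27)<.03)]; print(n,"table z",np.nanmedian(tz[:,2]),np.nanstd(tz[:,2]))
    for nm,x,y,r,h in (("upright",.44,.22,.04,.13),("tube",.612,.253,.03,.11),("or1",.35,.24,.04,.13),("or2",.524,.256,.035,.13),("head",.527,-.39,.035,.078),("pin",.49,-.19,.02,.064),("pinboss",.49,-.19,.03,.038),("socket",.58,-.187,.05,.045),("tape",.435,-.075,.045,.025),("jar",.755,-.255,.045,.1)):
        c,rr,k,_=topface(d,X,x,y,r,h)
        print(n,nm,np.round(c[:2],4),k,[np.round(q,1) for q in rr])
E
```

```text
top table z -0.0015410338840511353 0.003133458070705882
top upright [0.4389 0.2215] 130 [array([438.7, 220.7]), array([26.6, 42.4]), np.float64(65.1)]
top tube [0.6121 0.2557] 93 [array([611.9, 254.5]), array([33.5, 28. ]), np.float64(89.4)]
top or1 [0.3506 0.244 ] 134 [array([350.8, 244.1]), array([43.5, 25.3]), np.float64(37.1)]
top or2 [0.5249 0.2617] 122 [array([524.1, 261.3]), array([45. , 25.9]), np.float64(75.2)]
top head [ 0.5273 -0.3861] 200 [array([ 527.4, -386.2]), array([46.5, 47.6]), np.float64(87.4)]
top pin [ 0.4922 -0.1854] 28 [array([ 492.8, -185.4]), array([15.3, 15.6]), np.float64(44.3)]
top pinboss [ 0.4893 -0.1842] 37 [array([ 492.1, -185.4]), array([25.3, 28.8]), np.float64(88.8)]
top socket [ 0.5823 -0.1829] 121 [array([ 582.6, -185.2]), array([47.8, 64.9]), np.float64(89.4)]
top tape [ 0.436  -0.0704] 169 [array([434.9, -69.6]), array([66.3, 66.5]), np.float64(89.3)]
top jar [ 0.7546 -0.251 ] 285 [array([ 755.3, -251.5]), array([59.6, 58.9]), np.float64(89.5)]
side table z 0.0005855932223004106 0.0014382942499498997
side upright [0.4406 0.2153] 80 [array([439.
[... 205 characters left out ...]
5, 30.5]), np.float64(37.9)]
side or2 [0.5246 0.2531] 65 [array([524. , 253.9]), array([57.4, 26.9]), np.float64(71.8)]
side head [ 0.5274 -0.3927] 262 [array([ 526.3, -393. ]), array([54.3, 47.4]), np.float64(43.6)]
side pin [ 0.4929 -0.1913] 37 [array([ 493. , -191.5]), array([24.3, 16.7]), np.float64(49.3)]
side pinboss [ 0.4904 -0.194 ] 62 [array([ 490.8, -193.5]), array([28.1, 28.3]), np.float64(49.1)]
side socket [ 0.5826 -0.1912] 185 [array([ 582.9, -190.8]), array([55.8, 73.3]), np.float64(89.5)]
side tape [ 0.4366 -0.077 ] 213 [array([436.1, -77.4]), array([73.3, 69.3]), np.float64(49.0)]
side jar [ 0.7551 -0.2581] 250 [array([ 755.5, -258.6]), array([70.3, 59.3]), np.float64(41.3)]
```

```bash
cat > fit.py <<'E'
from h import *
from scipy.optimize import minimize
from scipy.spatial import ConvexHull
def box(cx,cy,yaw,lx,ly,z0,z1):
    c,s=np.cos(yaw),np.sin(yaw)
    return np.array([[cx+c*a*lx/2-s*b*ly/2,cy+s*a*lx/2+c*b*ly/2,z] for a in(-1,1) for b in(-1,1) for z in(z0,z1)])
S=8
def sil(d,P,shape,u0,v0):
    uv=proj(d,P); uv=(uv-[u0,v0]+.5)*S
    im=np.zeros((shape[0]*S,shape[1]*S),np.uint8)
    h=cv2.convexHull((uv*16).round().astype(np.int32))
    cv2.fillConvexPoly(im,h,255,shift=4)
    return cv2.resize(im,(shape[1],shape[0]),interpolation=cv2.INTER_AREA)/255.
def fitbox(d,m,lx,ly,z0,z1,x0):
    v,u=np.nonzero(m); u0,v0=u.min()-6,v.min()-6
    mm=m[v0:v.max()+7,u0:u.max()+7].astype(float)
    def cost(p): return np.abs(sil(d,box(p[0],p[1],p[2],lx,ly,z0,z1),mm.shape,u0,v0)-mm).sum()
    best=None
    for dy in(-.2,0,.2):
        sx=np.array([x0[0],x0[1],x0[2]+dy])
        r=minimize(cost,sx,method="Nelder-Mead",options=dict(initial_simplex=[sx,sx+[.006,0,0],sx+[0,.006,0],sx+[0,0,.15]],xatol=1e-5))
        if best is None or r.fun<best.fun: best=r
    return best.x,best.fun,mm.sum()
E
python3 - <<'E'
from fit import *
for n in ("top","side"):
    d=load(n+"0");X=cloud(d); F=d["frame"].astype(int)
    # upright: depth mask
    m=(np.hypot(X[...,0]-.44,X[...,1]-.217)<.042)&(X[...,2]>.012)
    x,f,a=fitbox(d,m,.044,.026,.0,.13,[.439,.218,np.radians(-25)])
    print(n,"upright",np.round(x[:2],4),np.degrees(x[2]).round(1),f,a)
    # mat by colour 
    m=(abs(X[...,2])<.016)&(F[...,0]-F[...,2]>50)&(abs(X[...,0]-.47)<.2)&(abs(X[...,1]+.37)<.12)
    v,u=np.nonzero(m);P=onplane(d,np.c_[u,v],.003);rr=cv2.minAreaRect(P[:,:2].astype(np.float32)*1000);print(n,"mat",[np.round(q,1) for q in rr])
    # handle top
    mh=(abs(X[...,2]-.0535)<.010)&(abs(X[...,0]-.42)<.07)&(abs(X[...,1]+.4)<.05)
    v,u=np.nonzero(mh);P=onplane(d,np.c_[u,v],.0535)[:,:2]
    line=cv2.fitLine(P.astype(np.float32),cv2.DIST_HUBER,0,.001,.001).ravel();print(n,"handle",len(u),np.degrees(np.arctan(line[1]/line[0])).round(2),line[2:].round(4))
    # plate
    g=F.sum(-1)
    m=(abs(X[...,0]-.543)<.11)&(abs(X[...,1]+.187)<.065)&(X[...,2]<.07)
    print(n, "grey table",np.median(g[(abs(X[...,0]-.45)<.05)&(abs(X[...,1]+.27)<.03)]),"plate",np.median(g[(abs(X[...,0]-.54)<.02)&(abs(X[...,1]+.187)<.02)]))
    thr=(np.median(g[(abs(X[...,0]-.45)<.05)&(abs(X[...,1]+.27)<.03)])+np.median(g[(abs(X[...,0]-.54)<.02)&(abs(X[...,1]+.187)<.02)]))/2
    m&=(g<thr)&(abs(X[...,2]-.006)<.012)
    m=cv2.morphologyEx(m.astype(np.uint8),cv2.MORPH_OPEN,np.ones((3,3)))>0
    v,u=np.nonzero(m);P=onplane(d,np.c_[u,v],.008);rr=cv2.minAreaRect(P[:,:2].astype(np.float32)*1000);print(n,"plate",[np.round(q,1) for q in rr])
E
```

```text
top upright [0.4398 0.2227] -26.0 27.219607843137254 270.0
top mat [array([ 471. , -373.4]), array([128.5, 298.7]), np.float64(87.6)]
top handle 325 6.37 [ 0.4198 -0.3972]
top grey table 310.0 plate 202.0
top plate [array([ 536.6, -185.1]), array([ 91. , 161.1]), np.float64(89.1)]
side upright [0.4461 0.2308] -25.6 56.69803921568627 462.0
side mat [array([ 449.1, -375.3]), array([132.9, 351.8]), np.float64(87.5)]
side handle 508 6.69 [ 0.4164 -0.4054]
side grey table 483.0 plate 263.0
side plate [array([ 541. , -191.8]), array([169.7,  92.4]), np.float64(0.3)]
```

>>> jog_arm:
  commands: "0.04 -0.06 0.03 0 0 -0.18; 0.09 -0.12 0.03 0 0 -0.36; 0.14 -0.18 0.03 0 0 -0.54; 0.19 -0.24 0.03 0 0 -0.72; 0.23 -0.3 0.03 0 0 -0.9; 0.26 -0.36 0.03 0 0 -1.08; 0.28 -0.42 0.03 0 0 -1.26; 0.29 -0.48 0.03 0 0 -1.44; 0.3 -0.54 0.03 0 0 -1.62; 0.3 -0.6 0.03 0 0 -1.8; 0.3 -0.66 0.03 0 0 -1.98; 0.3 -0.72 0.03 0 0 -2.16; 0.3 -0.78 0.02 0 0 -2.34; 0.28 -0.84 0.0 0 0 -2.52; 0.26 -0.9 -0.02 0 0 -2.67; 0.25 -0.96 -0.05 0 0 -2.67; 0.248 -1.03 -0.08 0 0 -2.67; 0.248 -1.03 -0.08 0 0 -2.67; 0.248 -1.03 -0.08 0 0 -2.67"
  gripper: 100

```text
time: 3.38
eef_pos: [0.4752, -0.3973, 0.1493]
tcp_rot: [0.998, 0.061, -0.001, -0.001]
contact_force: [-0.7, 0.4, -0.5]
opening: 1.002
```

```bash
cat > snap.py <<'E'
import sys
from plant import get_state, vision
from h import *
def snap(tag,crop=None,f=4):
    out={}
    for n in ("top","side"):
        d=vision.read_camera(n); np.savez(f"{n}{tag}.npz",**d); out[n]=d
        cv2.imwrite(f"pics/{n}{tag}.png",d["frame"][:,:,::-1])
    return out
E
python3 - <<'E'
from snap import *
o=snap("1"); s=get_state(); p=s["eef_pos"]; print(p)
ims=[]
for n,d in o.items():
    uv=proj(d,p)[0]; print(n,uv)
    u,v=uv.round().astype(int); im=d["frame"][max(v-45,0):v+45,u-45:u+45,::-1].copy()
    im=cv2.resize(im,(400,400),interpolation=cv2.INTER_CUBIC); cv2.drawMarker(im,(200,200),(0,255,255),0,12,1); ims.append(im)
cv2.imwrite("pics/grip1.png",np.hstack(ims))
E
```

```text
[ 0.47595347 -0.39591289  0.15018412]
top [415.73412804 217.37519646]
side [374.58326451 246.97464952]
```

View pics/grip1.png

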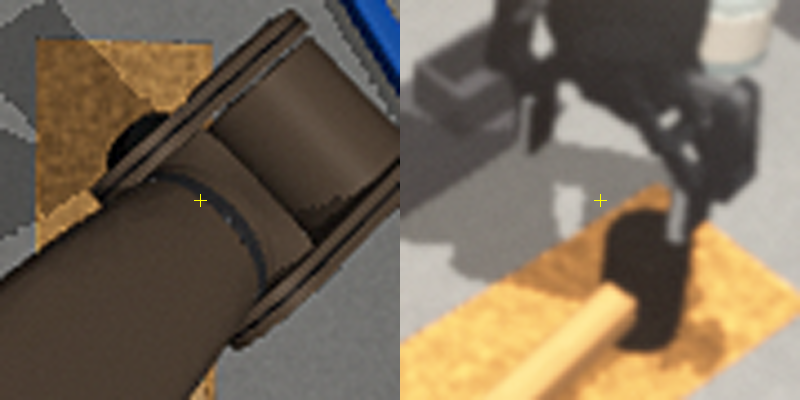

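>>> jog_arm:
  commands: "0.001 0 -0.05 0 0 0; 0.001 0 -0.1 0 0 0; 0.001 0 -0.12 0 0 0; 0.001 0 -0.127 0 0 0; 0.001 0 -0.127 0 0 0; 0.001 0 -0.127 0 0 0"

```text
time: 4.22
eef_pos: [0.479, -0.3961, 0.0267]
tcp_rot: [0.998, 0.063, 0.001, 0.002]
contact_force: [0.7, 0.3, -0.1]
opening: 0.999
```

>>> jog_arm:
  commands: "0 0 0 0 0 0; 0 0 0 0 0 0; 0 0 0 0 0 0; 0 0 0 0 0 0; 0 0 0 0 0 0; 0 0 0 0 0 0; 0 0 0 0 0 0"
  gripper: 0
  grip_force: 80

```text
time: 5.1
eef_pos: [0.4777, -0.395, 0.0246]
tcp_rot: [0.998, 0.063, -0.0, -0.0]
contact_force: [-2.6, 1.6, 4.6]
opening: 0.242
```

>>> jog_arm:
  commands: "0 0 0.02 0 0 0; 0 0 0.06 0 0 0; 0 0 0.1 0 0 0; 0 0 0.12 0 0 0; 0 0 0.12 0 0 0; 0 0 0.12 0 0 0"

```text
time: 5.85
eef_pos: [0.4768, -0.3939, 0.1421]
tcp_rot: [0.998, 0.063, -0.001, -0.001]
contact_force: [-0.4, 0.4, -2.7]
opening: 0.244
```

```bash
python3 - <<'E'
from snap import *
o=snap("2"); s=get_state(); p=s["eef_pos"]; print(p,s["tcp_rot"],s["contact_force"],s["opening"],s["time"])
ims=[]
for n,d in o.items():
    uv=proj(d,p)[0]; print(n,uv)
    u,v=uv.round().astype(int); im=d["frame"][max(v-45,0):v+45,u-45:u+45,::-1].copy()
    im=cv2.resize(im,(400,400),interpolation=cv2.INTER_CUBIC); cv2.drawMarker(im,(200,200),(0,255,255),0,12,1); ims.append(im)
cv2.imwrite("pics/grip2.png",np.hstack(ims))
E
```

```text
[ 0.47674049 -0.3938231   0.14168645] [ 0.99802178  0.06282785 -0.00137766 -0.00181135] [-0.25000064 -0.68595437 -3.83574635] 0.24041595429423582 5.95
top [414.35970879 217.55938263]
side [373.88341858 248.86150768]
```

View pics/grip2.png

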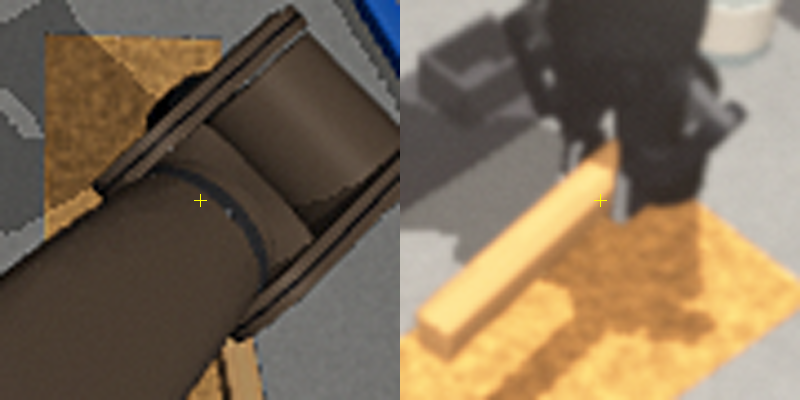

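```bash
python3 - <<'E'
from h import *
p=np.array([.4767,-.3938]);yaw=2*np.arctan2(.0628,.998);e=np.array([np.cos(yaw),np.sin(yaw)]);nn=np.array([-e[1],e[0]])
print(np.degrees(yaw))
for n in ("top","side"):
    d=load(n+"2");X=cloud(d);F=d["frame"].astype(int)
    m=(abs(X[...,2]-.168)<.02)&(F[...,0]-F[...,2]>40)&(abs(X[...,0]-.40)<.09)&(abs(X[...,1]+.4)<.06)
    v,u=np.nonzero(m); P=X[v,u]; 
    print(n,len(u),"z",np.percentile(P[:,2],[10,50,70,90]).round(4))
    mt=m&(abs(X[...,2]-.170)<.006)
    v,u=np.nonzero(mt);P=X[v,u][:,:2];Q=onplane(d,np.c_[u,v],.1705)[:,:2]
    for W in(P,Q):
        a=(W-p)@e;b=(W-p)@nn
        print("along",a.min().round(4),a.max().round(4),"lateral mid %.4f lo %.4f hi %.4f"%(b.mean(),np.percentile(b,3),np.percentile(b,97)),"slope",np.polyfit(a,b,1).round(3))
E
```

```text
7.201276589568668
top 113 z [0.1641 0.1692 0.1702 0.1725]
along -0.138 -0.0943 lateral mid 0.0020 lo -0.0079 hi 0.0110 slope [-0.001  0.002]
along -0.138 -0.0942 lateral mid 0.0023 lo -0.0072 hi 0.0114 slope [-0.003  0.002]
side 762 z [0.1549 0.1699 0.171  0.1722]
along -0.1384 0.012 lateral mid -0.0032 lo -0.0127 hi 0.0082 slope [ 0.015 -0.002]
along -0.1414 0.0138 lateral mid -0.0033 lo -0.0147 hi 0.0078 slope [ 0.022 -0.002]
```

>>> jog_arm:
  commands: "-0.01 0.05 0 0 0 0; -0.02 0.1 0 0 0 0; -0.03 0.15 0 0 0 0; -0.034 0.185 0 0 0 0; -0.034 0.2 -0.01 0 0 0; -0.034 0.2 -0.03 0 0 0; -0.034 0.2 -0.04 0 0 0; -0.034 0.2 -0.04 0 0 0; -0.034 0.2 -0.04 0 0 0"
  grip_force: 110

```text
time: 7.08
eef_pos: [0.4441, -0.1956, 0.1047]
tcp_rot: [0.998, 0.063, 0.0, 0.0]
contact_force: [-0.2, 0.2, -3.2]
opening: 0.239
```

```bash
python3 - <<'E'
from snap import *
o=snap("3"); s=get_state(); p=s["eef_pos"]; print(p,s["tcp_rot"],s["contact_force"],s["opening"],s["time"])
ims=[]
for n,d in o.items():
    uv=proj(d,[.49,-.19,.07])[0]
    u,v=uv.round().astype(int); im=d["frame"][max(v-45,0):v+45,u-45:u+45,::-1].copy()
    im=cv2.resize(im,(400,400),interpolation=cv2.INTER_CUBIC); ims.append(im)
cv2.imwrite("pics/grip3.png",np.hstack(ims))
E
```

```text
[ 0.44425164 -0.19563435  0.10503604] [9.98037740e-01 6.26111185e-02 5.46453181e-04 4.68522419e-04] [ 0.190041    0.07212975 -2.98012424] 0.23783607700801146 7.175
```

View pics/grip3.png

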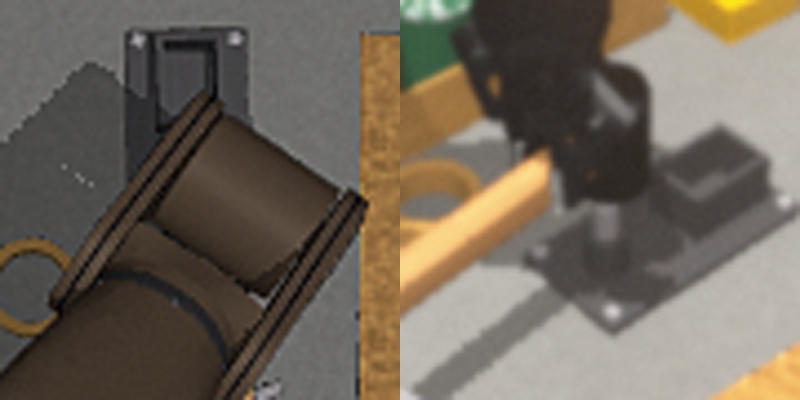

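>>> jog_arm:
  commands: "0 0 -0.008 0 0 0; 0 0 -0.016 0 0 0; 0 0 -0.019 0 0 0; 0 0 -0.022 0 0 0; 0 0 -0.025 0 0 0; 0 0 -0.028 0 0 0; 0 0 -0.031 0 0 0; 0 0 -0.031 0 0 0"

```text
time: 8.18
eef_pos: [0.444, -0.195, 0.0731]
tcp_rot: [0.998, 0.063, 0.0, 0.0]
contact_force: [0.2, 1.0, -1.3]
opening: 0.236
```

>>> jog_arm:
  commands: "0 0 -0.001 0 0 0; 0 0 -0.002 0 0 0; 0 0 -0.002 0 0 0"

```text
time: 8.55
eef_pos: [0.4439, -0.1951, 0.0724]
tcp_rot: [0.998, 0.063, -0.0, 0.0]
contact_force: [-3.2, 2.0, 6.5]
opening: 0.239
```

>>> jog_arm:
  commands: "0 0 -0.001 0 0 0; 0 0 -0.002 0 0 0; 0 0 -0.002 0 0 0"

```text
time: 8.93
eef_pos: [0.4439, -0.1953, 0.0721]
tcp_rot: [0.998, 0.063, -0.001, -0.0]
contact_force: [-10.1, 4.9, 17.3]
opening: 0.238
```

>>> jog_arm:
  commands: "0 0 -0.001 0 0 0; 0 0 -0.002 0 0 0; 0 0 -0.002 0 0 0"

```text
time: 9.3
eef_pos: [0.4438, -0.1955, 0.0718]
tcp_rot: [0.998, 0.064, -0.001, -0.0]
contact_force: [-15.9, 6.4, 27.3]
opening: 0.239
```

>>> jog_arm:
  commands: "0 0 0.01 0 0 0; 0 0 0.04 0 0 0; 0 0 0.07 0 0 0; 0 -0.05 0.075 0 0 0; 0.02 -0.1 0.075 0 0 0; 0.03 -0.15 0.075 0 0 0; 0.034 -0.19 0.075 0 0 0; 0.034 -0.2 0.075 0 0 0; 0.034 -0.2 0.075 0 0 0; 0.034 -0.2 0.075 0 0 0"

```text
time: 10.55
eef_pos: [0.4775, -0.3934, 0.1415]
tcp_rot: [0.998, 0.063, -0.0, -0.001]
contact_force: [0.5, 0.1, -3.1]
opening: 0.24
```

```bash
python3 - <<'E'
from snap import *
o=snap("4"); s=get_state(); p=s["eef_pos"]; print(p,s["tcp_rot"],s["contact_force"],s["opening"],s["time"])
ims=[]
for n,d in o.items():
    X=cloud(d)
    for r,lo in ((.008,.03),(.006,.03)):
        m=(np.hypot(X[...,0]-.4925,X[...,1]+(.185 if n=="top" else .191))<r)&(X[...,2]>lo)
        print(n,"pin z",m.sum(),np.percentile(X[m][:,2],[20,50,80]).round(4))
    m=(abs(X[...,0]-.5826)<.036)&(abs(X[...,1]+.188)<.026)&(abs(X[...,2]-.045)<.006); print(n,"socket rim z",np.median(X[m][:,2]).round(4))
    uv=proj(d,[.50,-.24,.07])[0]
    u,v=uv.round().astype(int); im=d["frame"][max(v-45,0):v+45,u-45:u+45,::-1].copy()
    im=cv2.resize(im,(400,400),interpolation=cv2.INTER_CUBIC); ims.append(im)
cv2.imwrite("pics/grip4.png",np.hstack(ims))
E
```

```text
[ 0.47775799 -0.39355386  0.14206426] [ 9.97982839e-01  6.34829163e-02 -1.96933759e-04 -3.64940248e-04] [-0.80732601  0.53624428 -3.6756316 ] 0.24189943668195601 10.65
top pin z 21 [0.046  0.0501 0.0521]
top pin z 12 [0.0496 0.0513 0.0522]
top socket rim z 0.0435
side pin z 31 [0.0427 0.0486 0.0527]
side pin z 16 [0.0427 0.0482 0.0527]
side socket rim z 0.0448
```

View pics/grip4.png

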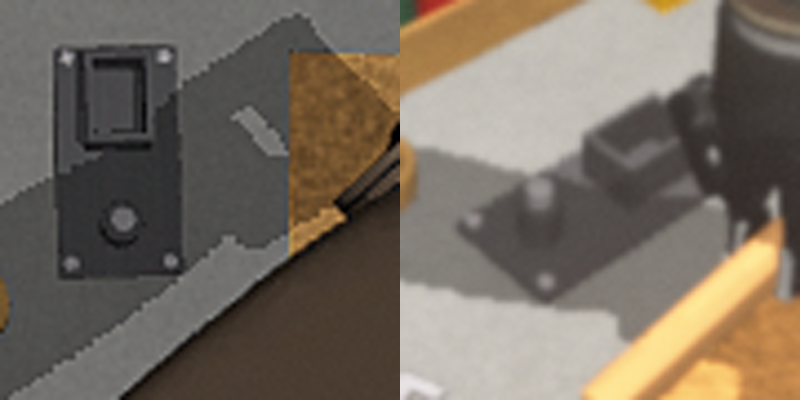

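```bash
python3 - <<'E'
from h import *
p=np.array([.4775,-.3935]);e=np.array([np.cos(.126),np.sin(.126)])
for t in ("2","4"):
    d=load("side"+t);X=cloud(d);F=d["frame"].astype(int)
    m=(abs(X[...,2]-.170)<.006)&(F[...,0]-F[...,2]>40)&(abs(X[...,0]-.40)<.09)&(abs(X[...,1]+.4)<.05)
    P=X[m];a=(P[:,:2]-p)@e
    print(t,m.sum(),np.polyfit(a,P[:,2],1).round(4), "z at head",)
E
```

```text
2 559 [0.0079 0.1709] z at head
4 567 [0.0067 0.1707] z at head
```

>>> jog_arm:
  commands: "0 0 -0.05 0 0 0; 0 0 -0.09 0 0 0; 0 0 -0.11 0 0 0; 0 0 -0.114 0 0 0; 0 0 -0.115 0 0 0; 0 0 -0.115 0 0 0"

```text
time: 11.4
eef_pos: [0.4788, -0.3961, 0.0294]
tcp_rot: [0.998, 0.063, 0.001, 0.001]
contact_force: [0.5, 0.5, -3.0]
opening: 0.235
```

>>> jog_arm:
  commands: "0 0 -0.002 0 0 0; 0 0 -0.003 0 0 0; 0 0 -0.003 0 0 0; 0 0 -0.003 0 0 0"

```text
time: 11.9
eef_pos: [0.4779, -0.3952, 0.0247]
tcp_rot: [0.998, 0.063, 0.0, 0.0]
contact_force: [-0.0, 0.6, -0.3]
opening: 0.239
```

>>> jog_arm:
  commands: "0 0 -0.001 0 0 0; 0 0 -0.002 0 0 0; 0 0 -0.002 0 0 0"

```text
time: 12.28
eef_pos: [0.4778, -0.3953, 0.0246]
tcp_rot: [0.998, 0.063, -0.0, -0.0]
contact_force: [-5.4, 3.6, 8.7]
opening: 0.237
```

>>> jog_arm:
  commands: "0 0 0.002 0 0 0; 0 0 0.002 0 0 0"

```text
time: 12.52
eef_pos: [0.4779, -0.3951, 0.0247]
tcp_rot: [0.998, 0.063, 0.0, 0.0]
contact_force: [-2.0, 1.2, 1.8]
opening: 0.234
```

>>> jog_arm:
  commands: "0 0 0 0 0 0; 0 0 0 0 0 0; 0 0 0 0 0 0; 0 0 0 0 0 0; 0 0 0 0 0 0; 0 0 0 0 0 0"
  gripper: 100

```text
time: 13.28
eef_pos: [0.4778, -0.395, 0.0243]
tcp_rot: [0.998, 0.063, 0.0, 0.0]
contact_force: [-0.6, 0.2, 0.5]
opening: 1.005
```

>>> jog_arm:
  commands: "0 0 0.03 0 0 0; 0 0 0.09 0 0 0; 0 0 0.15 0 0 0; 0 0 0.18 0 0 0; 0 0.06 0.18 0 0 0; 0.02 0.12 0.18 0 0 0; 0.03 0.18 0.18 0 0 0; 0.04 0.24 0.18 0 0 0; 0.04 0.3 0.18 0 0 0; 0.04 0.36 0.18 0 0 0; 0.03 0.42 0.18 0 0 0; 0.03 0.44 0.18 0 0 0; 0.03 0.44 0.18 0 0 0"

```text
time: 14.9
eef_pos: [0.5075, 0.0463, 0.2044]
tcp_rot: [0.998, 0.064, 0.0, 0.0]
contact_force: [-0.6, 0.9, -0.2]
opening: 1.002
```

```bash
python3 - <<'E'
from snap import *
o=snap("5"); s=get_state(); p=s["eef_pos"]; print(p,s["tcp_rot"],s["contact_force"],s["opening"],s["time"])
E
```

```text
[0.50782902 0.04455209 0.2043855 ] [9.98018932e-01 6.29138275e-02 4.47333734e-05 2.46234618e-04] [-0.34418941  0.34727709 -0.00060597] 0.9964402279861762 15.0
```

View pics/side5.png

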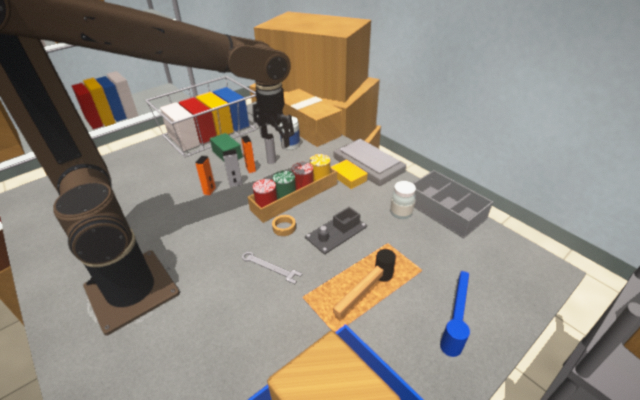

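View pics/top5.png

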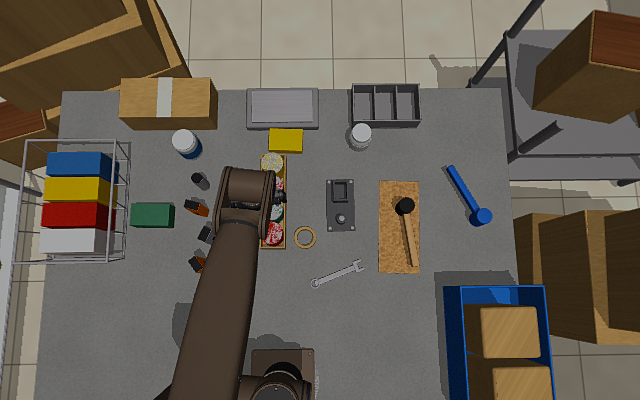

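>>> jog_arm:
  commands: "-0.02 0.05 0 0 0 -0.15; -0.04 0.1 0 0 0 -0.3; -0.06 0.15 0 0 0 -0.45; -0.068 0.174 0 0 0 -0.571; -0.068 0.174 0 0 0 -0.571; -0.068 0.174 0 0 0 -0.571; -0.068 0.174 0 0 0 -0.571"

```text
time: 15.88
eef_pos: [0.4404, 0.2178, 0.2043]
tcp_rot: [0.975, -0.221, 0.0, 0.0]
contact_force: [0.9, 0.5, -0.3]
opening: 0.999
```

```bash
python3 - <<'E'
from snap import *
o=snap("6"); s=get_state(); p=s["eef_pos"]; print(p,s["tcp_rot"],s["contact_force"],s["opening"],s["time"],s["qpos"])
ims=[]
for n,d in o.items():
    uv=proj(d,[.44,.22,.15])[0]
    u,v=uv.round().astype(int); im=d["frame"][max(v-45,0):v+45,u-45:u+45,::-1].copy()
    im=cv2.resize(im,(400,400),interpolation=cv2.INTER_CUBIC); ims.append(im)
cv2.imwrite("pics/grip6.png",np.hstack(ims))
E
```

```text
[0.44026551 0.21806669 0.20427865] [ 9.75168716e-01 -2.21463251e-01 -8.24699435e-06  6.64926548e-05] [-0.35933522 -0.73636466 -0.47131846] 1.002618204227686 15.975 [ 2.53103205e-01 -1.01583767e-01  2.04467423e+00 -1.18743615e-04
  1.19857784e+00  2.27057217e+00]
```

View pics/grip6.png

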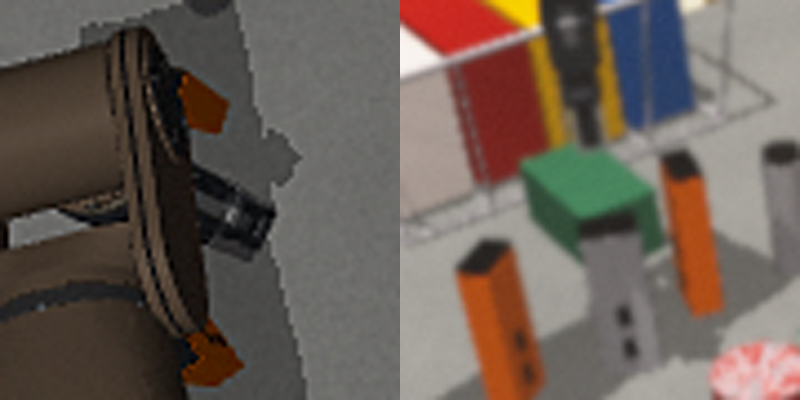

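>>> jog_arm:
  commands: "-0.001 0.001 -0.05 0 0 0; -0.001 0.001 -0.1 0 0 0; -0.001 0.001 -0.125 0 0 0; -0.001 0.001 -0.131 0 0 0; -0.001 0.001 -0.131 0 0 0; -0.001 0.001 -0.131 0 0 0"

```text
time: 16.73
eef_pos: [0.4401, 0.2203, 0.075]
tcp_rot: [0.975, -0.221, 0.001, -0.001]
contact_force: [0.8, 0.3, 0.9]
opening: 0.997
```

>>> jog_arm:
  commands: "0 0 0 0 0 0; 0 0 0 0 0 0; 0 0 0 0 0 0; 0 0 0 0 0 0; 0 0 0 0 0 0; 0 0 0 0 0 0; 0 0 0 0 0 0"
  gripper: 0
  grip_force: 70

```text
time: 17.6
eef_pos: [0.4391, 0.2202, 0.0737]
tcp_rot: [0.975, -0.221, 0.0, -0.0]
contact_force: [0.5, 1.1, 2.3]
opening: 0.294
```

>>> jog_arm:
  commands: "0 0 0.02 0 0 0; 0 0 0.06 0 0 0; 0 0 0.11 0 0 0; 0 0 0.15 0 0 0; 0 0 0.165 0 0 0; 0 0 0.165 0 0 0"

```text
time: 18.35
eef_pos: [0.4386, 0.2199, 0.2378]
tcp_rot: [0.975, -0.221, -0.0, 0.0]
contact_force: [-0.3, -0.0, -2.5]
opening: 0.293
```

>>> jog_arm:
  commands: "0.01 -0.03 0 0 0 0.05; 0.03 -0.08 0 0 0 0.1; 0.05 -0.13 0 0 0 0.16; 0.07 -0.18 0 0 0 0.22; 0.09 -0.23 0 0 0 0.28; 0.11 -0.28 0 0 0 0.34; 0.12 -0.33 0 0 0 0.4; 0.13 -0.37 0 0 0 0.447; 0.14 -0.4 0 0 0 0.447; 0.143 -0.408 0 0 0 0.447; 0.143 -0.408 -0.04 0 0 0.447; 0.143 -0.408 -0.06 0 0 0.447; 0.143 -0.408 -0.06 0 0 0.447; 0.143 -0.408 -0.06 0 0 0.447; 0.143 -0.408 -0.06 0 0 0.447"

```text
time: 20.23
eef_pos: [0.5827, -0.1882, 0.1803]
tcp_rot: [1.0, 0.001, 0.001, 0.001]
contact_force: [0.3, -0.7, -2.9]
opening: 0.3
```

```bash
python3 - <<'E'
from snap import *
o=snap("7"); s=get_state(); p=s["eef_pos"]; print(p,s["tcp_rot"],s["contact_force"],s["opening"],s["time"],s["qpos"])
ims=[]
for n,d in o.items():
    uv=proj(d,[.57,-.19,.1])[0]
    u,v=uv.round().astype(int); im=d["frame"][max(v-45,0):v+45,u-45:u+45,::-1].copy()
    im=cv2.resize(im,(400,400),interpolation=cv2.INTER_CUBIC); ims.append(im)
cv2.imwrite("pics/grip7.png",np.hstack(ims))
E
```

```text
[ 0.58243836 -0.1881559   0.17986715] [9.99998664e-01 1.00073006e-03 1.15463215e-03 5.80964936e-04] [-0.60107009  0.2350352  -2.2476146 ] 0.2982001493139126 20.325 [-4.78084414e-01  1.94432069e-01  1.78383107e+00  3.63967372e-05
  1.16074462e+00  1.09069598e+00]
```

View pics/grip7.png

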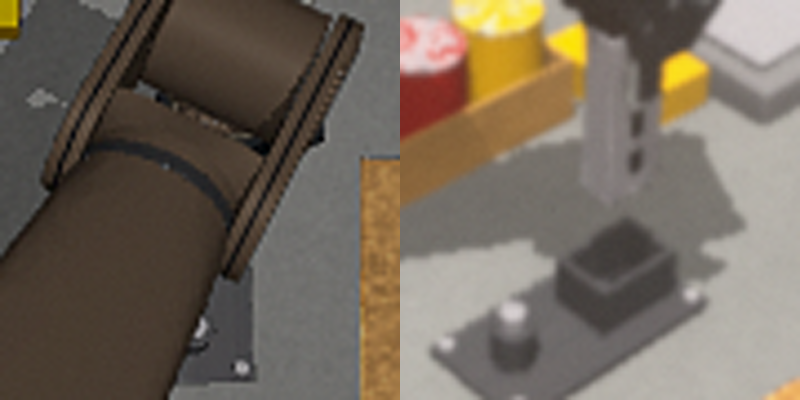

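```bash
python3 - <<'E'
from h import *
for n,t in (("top","0"),("top","5"),("top","4"),("side","0"),("side","5"),("side","7")):
    d=load(n+t);X=cloud(d);F=cv2.cvtColor(d["frame"],cv2.COLOR_RGB2GRAY).astype(float)
    y0=-.185 if n=="top" else -.191
    m=(abs(X[...,0]-.5425)<.095)&(abs(X[...,1]-y0)<.052)
    C=[]
    for sx in(-1,1):
        for sy in(-1,1):
            q=np.array([.5425+sx*.074,y0+sy*.034])
            v,u=np.nonzero(np.hypot(X[...,0]-q[0],X[...,1]-q[1])<.014)
            g=F[v,u]; w=np.clip(g-(np.median(g)+18),0,None)
            if w.sum()<60: C.append([np.nan]*2);continue
            uv=np.array([(u*w).sum(),(v*w).sum()])/w.sum()
            C.append(onplane(d,uv[None],.010)[0][:2])
    C=np.array(C); print(n,t,C.round(4).tolist())
    print("  ctr",np.mean(C,0).round(4),"yaw from long edges",[np.degrees(np.arctan2(*(C[b]-C[a])[::-1])).round(2) for a,b in((0,2),(1,3))],"short",[np.degrees(np.arctan2(-(C[b]-C[a])[0],(C[b]-C[a])[1])).round(2) for a,b in((0,1),(2,3))])
E
```

```text
top 0 [[0.465, -0.2209], [0.4668, -0.1476], [0.6191, -0.2209], [0.6182, -0.1472]]
  ctr [ 0.5423 -0.1841] yaw from long edges [np.float64(0.01), np.float64(0.12)] short [np.float64(-1.4), np.float64(0.67)]
top 5 [[0.4649, -0.2209], [0.4668, -0.1476], [0.6191, -0.2209], [0.618, -0.1471]]
  ctr [ 0.5422 -0.1841] yaw from long edges [np.float64(0.01), np.float64(0.18)] short [np.float64(-1.43), np.float64(0.84)]
top 4 [[0.4655, -0.2209], [0.4661, -0.148], [0.6191, -0.2209], [0.618, -0.1471]]
  ctr [ 0.5422 -0.1842] yaw from long edges [np.float64(0.02), np.float64(0.32)] short [np.float64(-0.45), np.float64(0.85)]
side 0 [[0.4635, -0.2311], [0.4639, -0.1554], [0.6188, -0.2288], [0.6441, -0.1366]]
  ctr [ 0.5476 -0.188 ] yaw from long edges [np.float64(0.85), np.float64(5.95)] short [np.float64(-0.29), np.float64(-15.35)]
side 5 [[0.4609, -0.2311], [0.4634, -0.1557], [0.6178, -0.2302], [0.6441, -0.1366]]
  ctr [ 0.5465 -0.1884] yaw from long edges [np.float64(0.33), np.float64(6.01)] short [np.float64(-1.83), np.float64(-15.7)]
side 7 [[0.4623, -0.2312], [0.4878, -0.1219], [0.6194, -0.2285], [nan, nan]]
  ctr [nan nan] yaw from long edges [np.float64(0.99), np.float64(nan)] short [np.float64(-13.12), np.float64(nan)]
```

```bash
cat > rel.py <<'E'
import sys
from fit import *
t=sys.argv[1]; zb=float(sys.argv[2]); cx,cy=.5825,-.191
d=load("side"+t);X=cloud(d)
print("cam",(-d["R"].T@d["t"]).round(3))
F=d["frame"].astype(int)
# mask of the upright lower part by depth
m=(abs(X[...,0]-cx)<.045)&(abs(X[...,1]-cy)<.032)&(X[...,2]>zb-.004)&(X[...,2]<zb+.063)
n,l,st,_=cv2.connectedComponentsWithStats(m.astype(np.uint8)); m=l==1+st[1:,4].argmax()
P=X[m]; print(m.sum(),"zmin",P[:,2].min().round(4))
# local normals by finite differences -> split faces
G=cv2.GaussianBlur(np.nan_to_num(X),(5,5),1)
a=np.gradient(G,axis=1);b=np.gradient(G,axis=0);N=np.cross(a,b);N/=np.linalg.norm(N,axis=-1,keepdims=True)+1e-12
core=cv2.erode(m.astype(np.uint8),np.ones((3,3)))>0
# two-plane fit of corner: x=c1 + k*y.. faces: minimise robust dist to L-shape box sides
from scipy.optimize import least_squares
def res(p,P,lx,ly):
    c,s=np.cos(p[2]),np.sin(p[2]); q=(P[:,:2]-p[:2])@np.array([[c,-s],[s,c]])
    dx,dy=np.abs(q[:,0])-lx/2,np.abs(q[:,1])-ly/2
    out=np.hypot(np.maximum(dx,0),np.maximum(dy,0))+np.minimum(np.maximum(dx,dy),0)
    return out
Q=X[core&(X[...,2]>zb+.006)&(X[...,2]<zb+.06)]
r=least_squares(res,[cx,cy,0],args=(Q,.044,.026),loss="soft_l1",f_scale=.002,x_scale=[.01,.01,.1]);print("upright depth box",r.x[:2].round(4),np.degrees(r.x[2]).round(2),len(Q),"rms",np.sqrt(np.mean(r.fun**2)).round(4))
r=least_squares(lambda p:res([p[0],p[1],0.0035],Q,.044,.026),[cx,cy],loss="soft_l1",f_scale=.002);print("   yaw fixed",r.x.round(4))
ms=(abs(X[...,0]-cx)<.04)&(abs(X[...,1]-cy)<.031)&(X[...,2]>.012)&(X[...,2]<.043)&((X[...,0]<cx-.026)|(X[...,1]<cy-.018))
Q=X[ms]
r=least_squares(res,[cx,cy,0],args=(Q,.066,.048),loss="soft_l1",f_scale=.002,x_scale=[.01,.01,.1]);print("socket depth box",r.x[:2].round(4),np.degrees(r.x[2]).round(2),len(Q),"rms",np.sqrt(np.mean(r.fun**2)).round(4))
r=least_squares(lambda p:res([p[0],p[1],0.0035],Q,.066,.048),[cx,cy],loss="soft_l1",f_scale=.002);print("   yaw fixed",r.x.round(4))
for tilt in [1]:
    for zl,zh in((zb+.005,zb+.03),(zb+.03,zb+.06)):
        Q=X[core&(X[...,2]>zl)&(X[...,2]<zh)]
        r=least_squares(lambda p:res([p[0],p[1],0.0035],Q,.044,.026),[cx,cy],loss="soft_l1",f_scale=.002);print("   slab",zl,r.x.round(4),len(Q))
# overlay
im=d["frame"][:,:,::-1].copy();u,v=proj(d,[cx,cy,.08])[0].round().astype(int)
im=cv2.resize(im[v-40:v+40,u-40:u+40],(640,640),interpolation=cv2.INTER_CUBIC);cv2.imwrite(f"pics/rel{t}.png",im)
E
python3 rel.py 7 .106
```

```text
cam [ 0.003 -0.782  0.785]
300 zmin 0.1068
upright depth box [ 0.5855 -0.1886] -0.1 208 rms 0.0011
   yaw fixed [ 0.5855 -0.1886]
socket depth box [ 0.5857 -0.1878] 0.14 206 rms 0.0012
   yaw fixed [ 0.5857 -0.1878]
   slab 0.111 [ 0.5855 -0.1885] 80
   slab 0.136 [ 0.5855 -0.1886] 128
```

View pics/rel7.png

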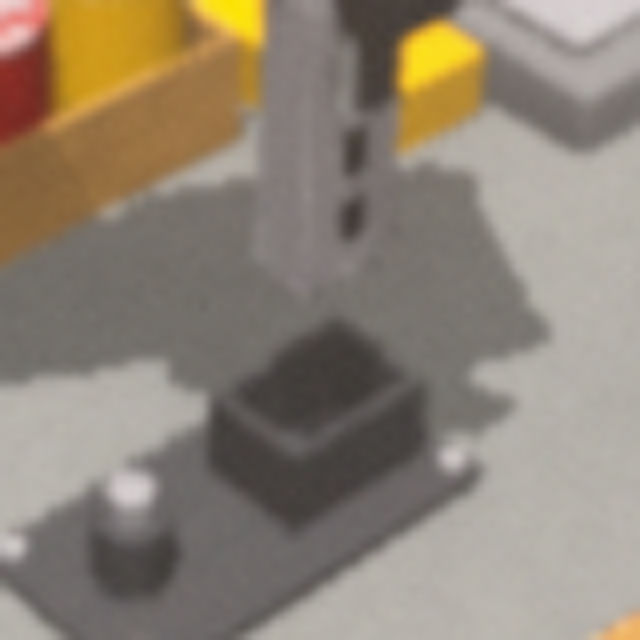

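>>> jog_arm:
  commands: "0 0.0005 -0.02 0 0 0; 0 0.0005 -0.04 0 0 0; 0 0.0005 -0.048 0 0 0; 0 0.0005 -0.051 0 0 0; 0 0.0005 -0.051 0 0 0; 0 0.0005 -0.051 0 0 0; 0 0.0005 -0.051 0 0 0"

```text
time: 21.2
eef_pos: [0.5822, -0.1877, 0.1281]
tcp_rot: [1.0, 0.001, 0.001, 0.0]
contact_force: [-0.0, -0.4, -1.6]
opening: 0.298
```

```bash
python3 - <<'E'
from snap import *
o=snap("8"); s=get_state(); print(s["eef_pos"],s["tcp_rot"],s["contact_force"],s["opening"],s["time"],abs(s["dq"]).max())
E
python3 rel.py 8 .055; python3 - <<'E'
from h import *
d=load("side8");X=cloud(d)
m=(abs(X[...,0]-.5855)<.03)&(abs(X[...,1]+.188)<.02)&(X[...,2]>.049)
print(np.sort(X[m][:,2])[:6].round(4))
for nm,x,y,r,h in (("head",.527,-.39,.035,.078),("pin",.4925,-.191,.02,.051),("tape",.435,-.075,.045,.025)):
    for n in("side",):
        d=load(n+"8");X=cloud(d); c,rr,k,_=topface(d,X,x,y,r,h); print(n,nm,c.round(4),k,rr[1])
E
```

```text
[ 0.5819871  -0.18758347  0.12784507] [9.99999488e-01 9.05368107e-04 3.98367079e-04 2.13244303e-04] [-0.71237367 -0.03063524 -2.01369359] 0.29494399654719017 21.3 0.0017871738998617276
cam [ 0.003 -0.782  0.785]
272 zmin 0.0551
upright depth box [ 0.5852 -0.1883] -0.67 181 rms 0.001
   yaw fixed [ 0.5851 -0.1883]
socket depth box [ 0.5856 -0.1876] 0.35 205 rms 0.0011
   yaw fixed [ 0.5856 -0.1876]
   slab 0.06 [ 0.5851 -0.1881] 81
   slab 0.08499999999999999 [ 0.5851 -0.1884] 100
[0.0551 0.0555 0.0555 0.0566 0.0571 0.0572]
side head [ 0.5272 -0.3931  0.078 ] 271 (53.066917419433594, 50.03571319580078)
side pin [ 0.493  -0.1911  0.051 ] 35 (20.17191505432129, 16.893672943115234)
side tape [ 0.4364 -0.0769  0.025 ] 210 (73.35872650146484, 69.27263641357422)
```

View pics/rel8.png

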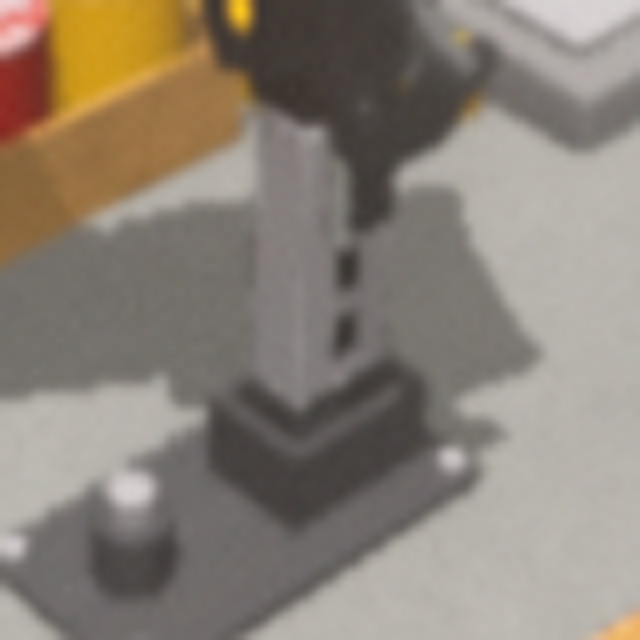

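View pics/side8.png

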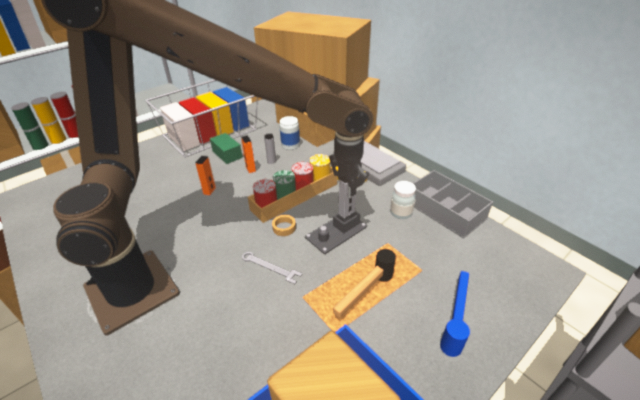

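>>> jog_arm:
  commands: "0.0005 0.0005 0.001 0 0 0.003; 0.0005 0.0005 0.001 0 0 0.003; 0.0005 0.0005 0.001 0 0 0.003; 0.0005 0.0005 0.001 0 0 0.003"

```text
time: 21.8
eef_pos: [0.5822, -0.1869, 0.1283]
tcp_rot: [1.0, 0.002, -0.0, -0.0]
contact_force: [-0.2, 0.7, -2.3]
opening: 0.295
```

```bash
python3 - <<'E'
from snap import *
o=snap("9"); s=get_state(); print(s["eef_pos"],s["tcp_rot"],s["contact_force"],s["opening"],s["time"],abs(s["dq"]).max())
E
python3 rel.py 9 .055; python3 -c "
from plant import ctrl
print(ctrl.sign_off())"
```

```text
[ 0.58218421 -0.18693963  0.1282173 ] [ 9.99997116e-01  2.39895419e-03 -1.00164828e-04 -5.21169596e-05] [-0.40489455  0.2601173  -2.1748316 ] 0.2978081834948622 21.9 0.0012243826894619227
cam [ 0.003 -0.782  0.785]
269 zmin 0.0562
upright depth box [ 0.5851 -0.1874] 0.56 182 rms 0.0011
   yaw fixed [ 0.5851 -0.1874]
socket depth box [ 0.5857 -0.1877] 0.13 209 rms 0.0011
   yaw fixed [ 0.5857 -0.1877]
   slab 0.06 [ 0.5854 -0.1872] 83
   slab 0.08499999999999999 [ 0.5849 -0.1875] 99
the job is handed in; nothing more can be done
None
```

The job is done and handed in at about 22 s. The rectangular upright is hovering about 10 mm above the socket mouth, ready for you to guide in.

- **Pin:** I pressed it down steadily with the mallet rather than striking it, until it stopped. The push then rose to about 30 N with almost no further travel. The camera depth readings on the pin top were scattered. The top camera gave about 51 mm, which is fully home, and the side camera about 48–49 mm.
- **Mallet:** it is back on the cork mat, standing on its face. The side camera shows its head within about 1 mm of where it started.
- **Upright:** I carried it over the carton with about 50 mm of clearance above the tins by the arm readings.
    - In the last check it was within about 0.6 mm of the socket's centre in x and 0.3 mm in y.
    - It was about 0.4° off square and vertical.
    - Its underside read between 54.5 and 56 mm above the table, so the gap is 9.5 to 11 mm.
    - The force reading showed only the upright's weight, so it is not touching the foot.

**Camera disagreement:** the two cameras differed by about 6 mm in y all the way through. I checked them against the mallet while it was held, and used the mid value. The arm blocked the top camera's view at the end, so the final centring rests on the side camera alone, comparing upright and socket in the same picture.

I did not measure every bystander again at the end. None looked moved in the last pictures.

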